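# Lever open the hall alarm unit and key it

## Task

The cover of the hall alarm unit has no handle: take the letter opener from its cork mat, put its blade into the slot under the cover's free edge, lever the cover up with it (not with the fingers), and fold the cover right back until it stops. Lay the opener flat on its cork mat again, then press the three buttons inside fully down one at a time, the largest first, then the middle-sized one, the smallest last. Leave the other things on the table where they are.

Things in the scene. Friction and masses are not known exactly. Their poses are not given: they have to be found in the camera images.
- unit: hall alarm unit, white plastic case fixed to the table, 190 (x) x 140 (y) x 70 mm high without cover, walls 6 mm; origin: centre of its underside, z up. Cover hinged along the -y side (two steel knuckles), blade slot in the middle of the +y side. Inside, a deck 28 mm above the table carries three buttons in a row at x = -55, 0, +55 mm, y = 0 (which is where varies)
- slot (a point): centre of the slot's mouth on the outer face of the +y wall: 50 mm wide (unit x), 10 mm high, 60 to 70 mm above the table, right under the closed cover. Axes as the unit's; the blade goes in level along -y. A bright steel sill 50 mm wide, top 60 mm above the table, sticks out 10 mm below it. Inside it is free down to the button tops (50 mm above the table)
- cover_hinge (a point): middle of the hinge line on the unit's -y edge, 70 mm above the table; the line runs along the unit's x
- cover_edge (a point): middle of the underside of the cover's free edge, 140 mm from the hinge line. The cover is a flat aluminium plate, 190 x 140 x 6 mm, 150 g, without handle; it lies on top of the case and turns with the joint
- cover (a joint): cover angle, rad: 0 closed, grows as the free edge rises, 1.57 upright, 2.1 fully back at its stop. The hinge is stiff: the cover stays where it is left; raising it takes about 2 N at the free edge
- btn_large (a joint): travel of the large round grey button (40 mm across), m: 0 up, 0.006 fully down (4 N); springs back
- btn_middle (a joint): travel of the middle-sized round grey button (30 mm across), m: 0 up, 0.006 fully down (4 N); springs back
- btn_small (a joint): travel of the small round grey button (20 mm across), m: 0 up, 0.006 fully down (4 N); springs back
- btn_large_top (a point): centre of the top of the large button, 50 mm above the table, 20 mm below the case's rim
- btn_middle_top (a point): centre of the top of the middle-sized button, same height
- btn_small_top (a point): centre of the top of the small button, same height
- mat: cork mat, fixed to the table, 240 (x) x 100 (y) x 4 mm; origin: centre of its underside
- opener: letter opener on the mat, 190 mm long, 100 g: wooden handle 100 x 20 x 22 mm high, x = -50 to +50 mm, then a flat steel blade 16 mm wide, 3 mm thick, to x = +140 mm, 11 mm above the underside. Origin: underside of the handle's middle; x points along the blade, z up
- opener_grip (a point): a good grip point in the handle's middle height, 20 mm ahead of the handle's middle, 120 mm behind the blade's tip; grip across the 20 mm width
- opener_tip (a point): the blade's tip, middle of its thickness
- star1: bystander: starfish ornament, 130 mm across, 17 mm high
- star2: bystander: second starfish ornament, the same
- candle: bystander: candle jar, 72 mm across, 85 mm high
- dish: bystander: blue bowl, 110 mm across, 35 mm high
- frame: bystander: standing picture frame 180 mm wide, 140 mm high
- books: bystander: two stacked books, 140 x 210 x 45 mm
There are look-alikes about, which are no part of the job. Several things have the shape of the opener; the one meant has the colours described above.

How it is judged:
On the way, in this order (a step that is already met when the one before it is completed fails the run):
1. the cover is levered up past 0.3 rad with the opener touching it (value of joint cover above 0.3 rad and contact force between opener and cover above 0.1 N), for 0.05 s.
2. the cover is folded back past 1.8 rad and the opener lies released on its mat (value of joint cover above 1.8 rad and x of opener in the frame of mat between -0.12 and 0.12 m and y of opener in the frame of mat between -0.05 and 0.05 m and height (world z) of opener below 0.03 m and height (world z) of opener_tip below 0.035 m and contact force between the fingers and opener below 0.1 N), for 0.2 s.
3. the large button alone is pressed at least 4 mm (value of joint btn_large above 0.004 m and value of joint each of btn_middle, btn_small below 0.002 m), for 0.03 s.
4. the middle-sized button alone is pressed at least 4 mm (value of joint each of btn_large, btn_small below 0.002 m and value of joint btn_middle above 0.004 m), for 0.03 s.
5. the small button alone is pressed at least 4 mm (value of joint each of btn_large, btn_middle below 0.002 m and value of joint btn_small above 0.004 m), for 0.03 s.
At the end, for the whole second after the job is handed in: The cover stands folded back (more than 1.8 rad), the opener lies at rest and released on its cork mat (its handle's middle over the mat, tip below 35 mm), and all three buttons are up again (less than 2 mm) (all of step 2 and linear speed of opener below 0.02 m/s and value of joint each of btn_large, btn_middle, btn_small below 0.002 m); the robot touches nothing.
It fails at once if the robot itself (not the opener) pushes on the cover with more than 1 N while it is below 0.25 rad (value of joint cover below 0.25 rad and contact force between any of the fingers, the arm and cover above 1 N).
It fails at once if two buttons are down at once (value of joint each of btn_large, btn_middle above 0.004 m or value of joint each of btn_large, btn_small above 0.004 m or value of joint each of btn_middle, btn_small above 0.004 m).
It fails at once if a button is pressed before the cover is folded back (value of joint cover below 1.6 rad and value of joint any of btn_large, btn_middle, btn_small above 0.004 m).
It fails at once if a bystander is moved more than 30 mm or tipped over (distance of any of star1, star2, candle, dish, frame, books from where it was at the start of the episode above 0.03 m or angle between any of star1, star2, candle, dish, frame, books's own z axis and vertical above 0.5 rad).
It also fails if it takes over 64 s, if anything falls off the work surface, if the arm or the gripper's body presses on something with over 40 N, if the wrist force passes 120 N, or if a joint passes its speed limit or range.

## Robot

A 6-joint arm with a two-finger parallel gripper is mounted at the origin on the work surface. World frame = base frame: x ahead of the robot, y to its left, z up, the work surface at z = 0. Lengths are in m, angles in rad, forces in N, time in s.
With the tool pointing down it reaches from about 0.35 to 0.975 m from the base axis. Payload 4.9 kg.
Tool frame: the origin (TCP) lies midway between the tips of the shut fingers; the grasp point (between the pads) lies behind it (manip.tcp_to_grasp is the z of the grasp point in the tool frame, in m); z points along the fingers, y is the direction in which the jaws open and shut (so a half turn about z gives the same grasp; the last joint's range is limited). The gripper opens to 85 mm and grips with 20 to 120 N. Pads are 22 mm wide; open, the fingers measure 114 mm over their backs; the gripper's body (76 mm by 85 mm) begins 54 mm behind the grasp point. The pads swing forward as they close: fully open they stand 13 mm farther back than shut.
Start: joints at [-0.119, 0.053, 1.613, -0, 1.476, -0.119], TCP at [0.625, 0, 0.231] pointing down, gripper open.
Joint ranges: [-3.01, 3.01], [-1.01, 2.22], [0.06, 2.58], [-1.02, 4.17], [0.09, 2.62], [-3.14, 3.14]. Speed limits (rad/s): [2.57, 2.57, 3.14, 3.14, 3.14, 3.14].

## Interface

Orientations are given as a unit quaternion [w, x, y, z].
In Python, from plant import status, vision, order, regions_of, manip gives the robot as it stands. The module is installed in compiled form; this text tells all that it offers.
- The arm moves only by the shell command python3 -m crank 'ROWS'. ROWS is JSON, one flat list of numbers, 5 for each row, row after row: the shift along the tool's x, y, z in mm, then the turn about the tool's z in degrees, then the opening in per cent of the stroke, from 0 (shut) to 100 (fully open). In form: [tx, ty, tz, yaw, fingers, tx, ty, tz, yaw, fingers, ...]. A call has exactly 10 rows; each row is the pose to reach, as a shift and turn from the pose commanded when the call began, along the tool's axes at that moment; what a row does not reach only later rows make up. A row lasts 1/10 s, in which the tool goes at most 50 mm and 8.59 degrees, less where a joint would pass 70% of its speed; a pose out of reach is approached as far as the arm can. A call with a gripper value outside its range is refused whole. The fingers move at their own pace and stop on an object; the grip force is fixed at half the most. Time passes only in rows, so rows that repeat a pose let the fingers close, or fill a call up. It gives the time, the measured TCP pose, the force and the opening at its end, in the units of the state.
- status.state(): the state, without advancing time (a new reading comes with each control period).
- vision.grab_frame(name): name is "scene" or "side" or "wrist"; returns (picture, depth): 400x640x3 uint8, red, green, blue; 400x640 float32, m along the optical axis (not along the pixel's ray), 0 where there is no reading.
- vision.get_calibration(name): a dict with "camera_matrix" (3x3 intrinsics, pixels), "R" (3x3) and "t" (3): a world point X has camera coordinates R X + t. Camera axes: x right, y down, z forward; pixel columns grow to the right and rows downward; lengths in m; the calibration is good to about 2 mm. A picture is of the moment at which its call begins: read the wrist's pose just before it. get_calibration takes no time and is no camera call; for the wrist camera it gives the pose at the moment of the call.
- order.job_done(): hands the job in, once; it reports no verdict.
Trained networks look in the newest picture that a camera, given by its name, has taken for a name from the list of things; names that differ only in an ending like _2 or _b are one class to them, and where a whole thing is asked for, a point or a joint stands for the part that bears it (a point fixed in the world has none). Each returns a list of dicts, best first, with "confidence" (0 to 1); they miss things now and then, are a little off and sometimes report something else, mostly with a low value. They report only what shows in the picture. A call takes as long as a camera call. They do not tell look-alikes from the thing itself.
- regions_of(camera, name): "region" (400x640 bool, what is visible of it) and "extent" ([centre column, centre row, width, height] in pixels, round what is visible of it).
The state is a dict: "time": time; "joint_pos": joint angles; "joint_vel": joint speeds; "joint_efforts": joint torques, N m; "tool_pos": TCP position; "tool_rot": TCP orientation; "contact_force": force on the tool from outside, world axes, zero at the start; "ft_torque": the same for the moment, N m; "gripper_width": opening from 0.0 (shut) to 1.0 (fully open).
Only numpy, scipy, OpenCV 4.12 (cv2) and the standard library are available. Lean on these libraries where they do the work, as an engineer would, in place of code of your own. Each camera call takes 0.05 s, during which the arm holds its last target. There are 200 camera calls.

## Working session

There is one attempt and no reset: what is moved stays moved. The work goes in short steps, Python scripts to look and compute and a shell command to move; the robot and the scene stay as the last step left them, time stands still between calls to the robot, and variables do not carry over. Pictures are saved under pics/ and viewed, on a budget of 10 in all, crops included, one or two more only if the job needs it, and the job is handed in when it is done.

```bash
mkdir -p pics; cat > h.py <<'E'
import numpy as np, cv2
from plant import status, vision, order, regions_of, manip
def grab(n,save=None):
    c=vision.get_calibration(n); p,d=vision.grab_frame(n)
    if save: cv2.imwrite('pics/'+save,p[:,:,::-1])
    return p,d,c
def cloud(d,c):
    K=np.array(c['camera_matrix']);v,u=np.mgrid[:400,:640]
    X=np.stack([(u-K[0,2])/K[0,0]*d,(v-K[1,2])/K[1,1]*d,d],-1)
    return (X-np.array(c['t']))@np.array(c['R'])
E
python3 - <<'E'
from h import *
s=status.state();print(s, manip.tcp_to_grasp)
ims=[]
for n in ['scene','side']:
    p,d,c=grab(n,n+'0.png');X=cloud(d,c);np.save('pics/'+n+'0.npy',X);print(n,-np.array(c['R']).T@c['t'])
    for nm in ['unit','mat','opener','slot','cover','cover_edge','opener_tip','star1','candle','dish','frame','books']:
        try: L=regions_of(n,nm)
        except Exception as e: print(nm,e);continue
        for r in L[:4]:
            P=X[r['region']&(d>0)]
            print(nm,round(r['confidence'],2),np.round(r['extent']),np.round(np.median(P,0),3) if len(P) else '', np.round(np.percentile(P,[2,98],axis=0),3).tolist() if len(P) else '')
E
```

```text
{'time': 0.0, 'joint_pos': array([-1.19054247e-01,  5.33700556e-02,  1.61430960e+00, -2.46002510e-05,
        1.47594773e+00, -1.19006895e-01]), 'joint_vel': array([ 0.00129128,  0.00019741, -0.00089247,  0.00011404, -0.00044369,
       -0.0001444 ]), 'joint_efforts': array([ 2.70554956e-04, -3.93670499e+01, -3.70175600e+01, -1.62778279e-04,
        6.93513779e-03, -6.06393527e-06]), 'tool_pos': array([6.24383822e-01, 3.33249397e-05, 2.30045490e-01]), 'tool_rot': array([-7.92155971e-04,  7.07122324e-01,  7.07090506e-01, -6.38494522e-04]), 'contact_force': array([0.11941277, 0.57645624, 0.26440623]), 'ft_torque': array([ 0.00404912, -0.02774414,  0.05493469]), 'gripper_width': 0.9988959209701355} -0.0187
scene [1.19388435 0.19093053 1.07277076]
unit 0.87 [279. 200.  45.  58.] [ 0.549 -0.126  0.074] [[0.42, -0.205, 0.001], [0.607, -0.03, 0.08]]
unit 0.27 [374. 227.  50.  20.] [0.53  0.235 0.018] [[0.509, 0.137, 0.002], [0.542, 0.306, 0.027]]
unit 0.15 [308. 280.  37.  30.] [0.768 0.05  0.013] [[0.723, 0.005, -0.002], [0.816, 0.097, 0.019]]
mat 0.81 [371. 227.  76.  39.] [0.538 0.21  0.
[... 3303 characters left out ...]
 [264. 205.  29.  20.] [0.755 0.054 0.016] [[0.719, 0.008, -0.001], [0.788, 0.094, 0.027]]
candle 0.96 [250. 239.  19.  26.] [0.707 0.289 0.065] [[0.681, 0.221, 0.005], [0.742, 0.309, 0.094]]
dish 0.68 [397. 168.  27.  22.] [ 0.308 -0.35   0.022] [[0.257, -0.391, 0.001], [0.355, -0.28, 0.042]]
dish 0.18 [286. 327.  68.  68.] [0.436 0.559 0.046] [[0.365, 0.451, 0.008], [0.518, 0.648, 0.054]]
frame 0.61 [377. 131.  39.  15.] [ 0.455 -0.536  0.029] [[0.309, -0.58, 0.001], [0.537, 0.075, 0.546]]
books 0.84 [287. 326.  67.  70.] [0.437 0.558 0.046] [[0.365, 0.451, 0.011], [0.518, 0.648, 0.054]]
books 0.22 [377. 132.  40.  14.] [ 0.455 -0.538  0.029] [[0.368, -0.58, 0.002], [0.536, -0.496, 0.078]]
```

View pics/scene0.png

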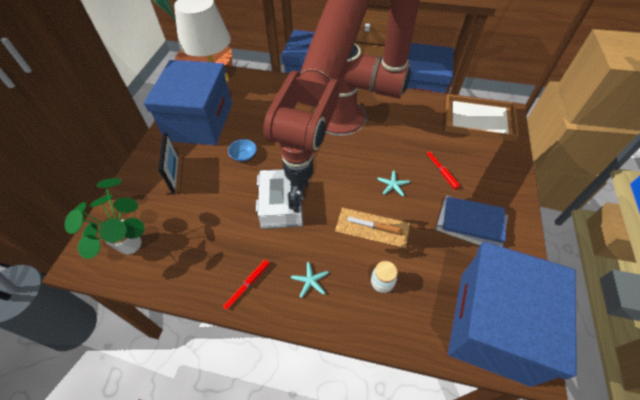

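View pics/side0.png

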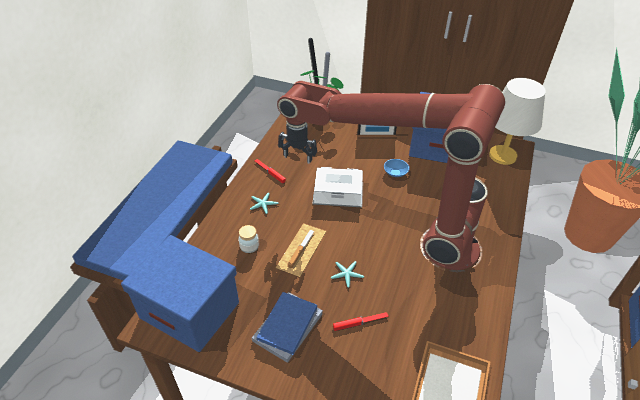

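The pictures show the real opener (wood handle, steel blade toward the unit) on the mat at scene (376,226). The red ones are look-alikes. The unit is at scene (279,200), with its slot side facing the mat. I'll raise the wrist camera over both.

```bash
python3 -m crank '[10,-20,-30,0,100, 20,-40,-65,0,100, 30,-60,-100,0,100, 40,-80,-135,0,100, 50,-100,-170,0,100, 50,-100,-200,0,100, 50,-100,-200,0,100, 50,-100,-200,0,100, 50,-100,-200,0,100, 50,-100,-200,0,100]'
python3 - <<'E'
from h import *
p,d,c=grab('wrist','w1.png');X=cloud(d,c);np.savez('pics/w1.npz',X=X,p=p,d=d)
print(status.state()['tool_pos'],-np.array(c['R']).T@c['t'],np.array(c['R']))
for nm in ['unit','mat','opener','slot','cover']:
    for r in regions_of('wrist',nm)[:3]:
        m=r['region']&(d>0);P=X[m]
        rect=cv2.minAreaRect(P[:,:2].astype(np.float32)*1000)
        print(nm,round(r['confidence'],2),np.round(r['extent']),np.round(np.median(P,0),3),rect)
E
```

```text
time: 2.3
tool_pos: [0.5247, 0.0499, 0.4291]
tool_rot: [-0.001, 0.707, 0.707, -0.001]
contact_force: [0.3, -0.6, 0.1]
gripper_width: 0.997
[0.52478974 0.04987511 0.42928231] [0.52641134 0.12012345 0.57210513] [[ 9.99995765e-01 -4.56518409e-04 -2.87422363e-03]
 [ 3.55504585e-04 -9.61061628e-01  2.76333892e-01]
 [-2.88845755e-03 -2.76333744e-01 -9.61057396e-01]]
unit 0.83 [304. 251. 138. 120.] [ 0.499 -0.104  0.077] ((507.2705993652344, -135.2930450439453), (201.07781982421875, 199.90997314453125), 19.018430709838867)
mat 0.72 [322.  60.  72. 120.] [0.529 0.181 0.005] ((525.3884887695312, 180.85113525390625), (175.1060028076172, 100.46257019042969), 86.92130279541016)
opener 0.93 [322.  49.  16.  97.] [0.526 0.206 0.018] ((524.7515258789062, 193.254150390625), (135.0347900390625, 19.755229949951172), 85.71782684326172)
opener 0.73 [484. 251.  94.  46.] [ 0.803 -0.126  0.019] ((818.01318359375, -136.5849609375), (26.675010681152344, 190.436767578125), 65.28910827636719)
opener 0.33 [303. 258. 139. 108.] [ 0.5   -0.114  0.077] ((491.3287658691406, -144.0449676513672), (220.34945678710938, 186.0037841796875), 16.27776336669922)
slot 0.7 [302. 250. 137. 118.] [ 0.499 -0.104  0.077] ((494.2862243652344, -142.4970245361328), (225.28221130371094, 204.82882690429688), 16.178115844726562)
cover 0.95 [303. 258. 136. 106.] [ 0.5   -0.114  0.077] ((487.8857116699219, -133.03591918945312), (219.31863403320312, 163.19912719726562), 16.40650749206543)
```

View pics/w1.png

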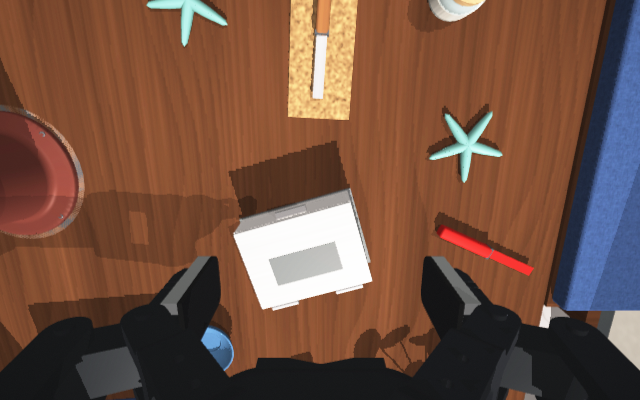

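The wrist view shows the unit with its slot at about (291,212), yawed about 16°, and the hinge knuckles below at (285,305) and (350,290). The opener's blade tip is at (318,97) and its handle runs off the top of the image.

```bash
cat >> h.py <<'E'
def rect(P): # P Nx2 m ; robust
    (cx,cy),(w,h),a=cv2.minAreaRect((P*1000).astype(np.float32)); return np.round([cx,cy,w,h,a],1)
def onplane(mask,c,z):
    K=np.array(c['camera_matrix']);R=np.array(c['R']);t=np.array(c['t']);v,u=np.nonzero(mask)
    D=np.stack([(u-K[0,2])/K[0,0],(v-K[1,2])/K[1,1],np.ones(len(u))],-1)@R; C=-R.T@t
    return (C+D*((z-C[2])/D[:,2])[:,None])[:,:2]
def biggest(m):
    n,l,s,_=cv2.connectedComponentsWithStats(m.astype(np.uint8)); k=1+np.argmax(s[1:,4]); return l==k
E
python3 - <<'E'
from h import *
z=np.load('pics/w1.npz');X,p,d=z['X'],z['p'],z['d'];c=vision.get_calibration('wrist')
near=(np.abs(X[...,0]-.5)<.14)&(np.abs(X[...,1]+.13)<.12)&(d>0)
m=near&(X[...,2]>.071)&(X[...,2]<.085)
m=biggest(cv2.morphologyEx(m.astype(np.uint8),cv2.MORPH_OPEN,np.ones((5,5),np.uint8)))
print('cover mask z',np.median(X[m][:,2]),m.sum(),rect(X[m][:,:2]),rect(onplane(m,c,.076)))
# corners
b=cv2.boxPoints(cv2.minAreaRect((onplane(m,c,.076)*1000).astype(np.float32)));print(b)
w=biggest(near&(p.min(2)>200)&(X[...,2]>.06));print('white',rect(onplane(w,c,.076)), cv2.minAreaRect(np.argwhere(w)[:,::-1].astype(np.float32)))
# opener
hsv=cv2.cvtColor(p,cv2.COLOR_RGB2HSV);roi=np.zeros((400,640),bool);roi[0:101,311:332]=1
o=roi&(X[...,2]>.009);print('op',o.sum(),rect(onplane(o,c,.018)))
bl=biggest(roi&(hsv[...,1]<60)&(hsv[...,2]>120));print('blade',rect(onplane(bl,c,.0165)))
crop=p[170:320,220:390];cv2.imwrite('pics/w1c.png',cv2.resize(crop[:,:,::-1],None,fx=4,fy=4,interpolation=cv2.INTER_CUBIC))
E
```

```text
cover mask z 0.07684304372505096 9747 [ 499.5 -121.9  189.9  148.6   16. ] [ 500.6 -121.7  190.1  148.5   16.1]
[[ 388.6661    -76.77429 ]
 [ 429.8724   -219.41235 ]
 [ 612.54333  -166.64104 ]
 [ 571.33704   -24.002975]]
white [ 500.6 -121.6  189.6  147.6   16.1] ((302.9545593261719, 258.6927490234375), (85.39178466796875, 121.93971252441406), 74.96956634521484)
op 1169 [5.282e+02 1.943e+02 2.810e+01 1.362e+02 5.000e-01]
blade [525.7 174.3  96.7  19.7  87.2]
```

View pics/w1c.png

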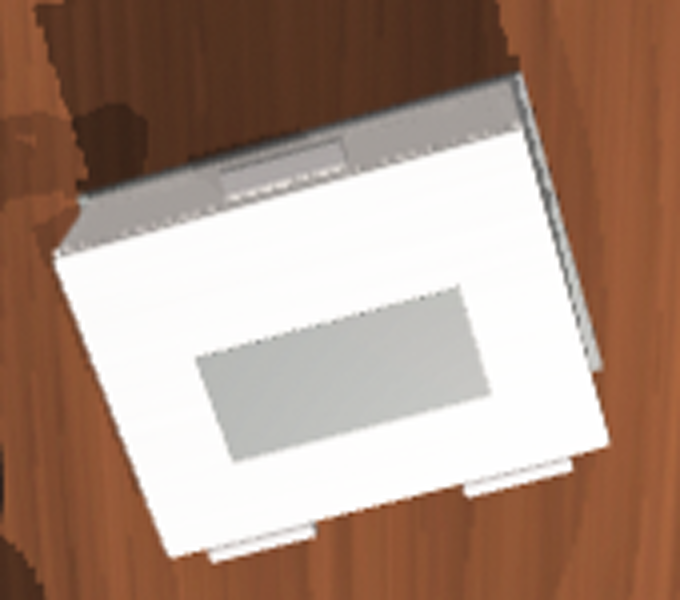

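```bash
python3 -m crank '[30,0,30,0,100, 60,0,60,0,100, 95,0,95,0,100, 130,0,130,0,100, 165,0,165,0,100, 190,0,190,0,100, 190,0,200,0,100, 190,0,200,0,100, 190,0,200,0,100, 190,0,200,0,100]'
python3 - <<'E'
from h import *
p,d,c=grab('wrist','w2.png');X=cloud(d,c)
print(status.state()['tool_pos'],status.state()['joint_pos'])
for nm in ['mat','opener']:
    for r in regions_of('wrist',nm)[:2]:
        m=r['region'];print(nm,r['confidence'],r['extent'],rect(onplane(m,c,.004 if nm=='mat' else .02)))
        if nm=='opener' and r['confidence']>.5:
            Q=X[m&(d>0)];h=Q[Q[:,2]>.022];b=Q[(Q[:,2]>.011)&(Q[:,2]<.0205)];print('handle',rect(h[:,:2]),np.median(h[:,2]),'blade',rect(b[:,:2]),np.median(b[:,2]))
            (x,y),_,_=cv2.minAreaRect(h[:,:2].astype(np.float32)),0,0
E
```

```text
time: 3.6
tool_pos: [0.5262, 0.2393, 0.2336]
tool_rot: [0.001, 0.708, 0.707, 0.001]
contact_force: [1.0, 0.2, 0.2]
gripper_width: 1.002
[0.5261277  0.23937928 0.2335228 ] [ 2.98341725e-01 -6.20796208e-02  1.72359063e+00 -1.54187971e-04
  1.47657815e+00  2.99745717e-01]
mat 0.84 [322.8, 182.2, 102.4, 210.1] [527.4 214.8 239.1 100.5  87. ]
mat 0.71 [321.8, 182.0, 22.0, 169.2] [525.9 217.5 196.9  22.7  85.8]
opener 0.63 [319.4, 182.0, 25.7, 170.8] [526.5 221.2 188.   20.7  86. ]
handle [529.6 265.1  99.9  20.4  85.9] 0.026183051235179878 blade [522.9 169.4  87.8  16.   85.9] 0.01689368317114017Traceback (most recent call last):
  File "<stdin>", line 9, in <module>
ValueError: too many values to unpack (expected 2)
```

View pics/w2.png

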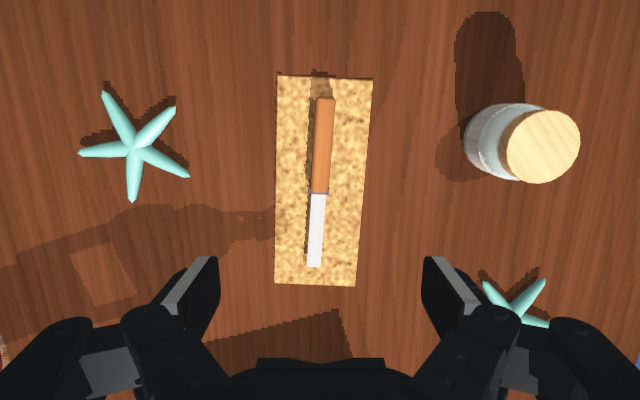

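```bash
python3 -m crank '[2,1,20,2,100, 4,2,50,4,100, 6,2,85,4,100, 6,2,120,4,100, 6,2,155,4,100, 6,2,180,4,60, 6,2,200,4,60, 6,2,215,4,60, 6,2,225,4,60, 6,2,225,4,60]'; python3 -m crank '[0,0,0,0,20, 0,0,0,0,0, 0,0,0,0,0, 0,0,0,0,0, 0,0,0,0,0, 0,0,0,0,0, 0,0,0,0,0, 0,0,-10,0,0, 0,0,-20,0,0, 0,0,-30,0,0]'
```

```text
time: 4.75
tool_pos: [0.5264, 0.2457, 0.0053]
tool_rot: [-0.0, 0.731, 0.682, -0.001]
contact_force: [0.3, 0.1, -0.4]
gripper_width: 0.599
time: 5.75
tool_pos: [0.5267, 0.2459, 0.0369]
tool_rot: [-0.0, 0.731, 0.682, -0.0]
contact_force: [0.0, -0.3, -0.7]
gripper_width: 0.212
```

```bash
python3 -m crank '[0,0,-30,0,0, -20,-10,-60,0,0, -50,-25,-63,-7,0, -85,-40,-63,-14,0, -120,-58,-63,-20,0, -145,-70,-63,-20,0, -158,-77,-63,-20,0, -158,-77,-63,-20,0, -158,-77,-63,-20,0, -158,-77,-63,-20,0]'
python3 - <<'E'
from h import *
p,d,c=grab('wrist','w3.png');X=cloud(d,c);np.savez('pics/w3.npz',X=X,p=p,d=d)
s=status.state();print(s['tool_pos'],s['tool_rot'],s['contact_force'])
E
```

```text
time: 6.75
tool_pos: [0.4398, 0.0945, 0.0997]
tool_rot: [0.0, 0.602, 0.799, 0.0]
contact_force: [0.7, -0.2, -1.1]
gripper_width: 0.219
[0.43976647 0.09450629 0.09959809] [7.61472816e-05 6.01406088e-01 7.98943460e-01 2.45109198e-04] [ 1.03149123  0.22656087 -1.36410847]
```

View pics/w3.png

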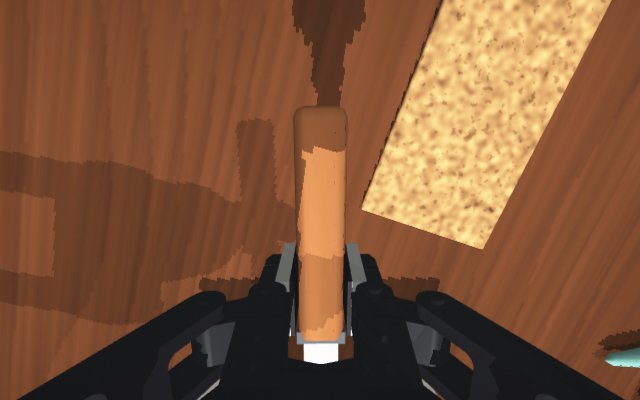

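The handle sits centred between the jaws. The blade tip is hidden in this view, so I'll check handle tilt and height from depth and blade height from the other cameras.

```bash
python3 - <<'E'
from h import *
z=np.load('pics/w3.npz');X,d=z['X'],z['d']
th=np.radians(16.1);ux=np.array([np.cos(th),np.sin(th)]);uy=np.array([-ux[1],ux[0]]);S=np.array([.480,-.0504])
def loc(P):return np.c_[(P[:,:2]-S)@ux,(P[:,:2]-S)@uy,P[:,2]]
m=np.zeros((400,640),bool);m[110:335,300:343]=1
L=loc(X[m&(d>0)])
L=L[(L[:,2]>.09)]
for a in np.arange(.13,.24,.015):
    q=L[np.abs(L[:,1]-a)<.003]
    if len(q): print('handle y',round(a,3),'x',np.round(np.percentile(q[:,0],[3,97])*1000,1),'z',np.round(np.median(q[:,2])*1000,1))
for n in ['side','scene']:
    p,d,c=grab(n,n+'1.png');L=loc(cloud(d,c).reshape(-1,3));hs=cv2.cvtColor(p,cv2.COLOR_RGB2HSV).reshape(-1,3)
    k=(d.ravel()>0)&(np.abs(L[:,0])<.025)&(L[:,2]>.085)&(L[:,2]<.16)&(L[:,1]>.015)&(L[:,1]<.24)
    for a in np.arange(.02,.24,.015):
        q=L[k&(np.abs(L[:,1]-a)<.005)]
        if len(q): print(n,round(a,3),len(q),np.round(np.median(q,0)*1000,1))
E
```

```text
handle y 0.13 x [-5.6 11.5] z 117.9
handle y 0.145 x [-5.3 11.3] z 117.9
handle y 0.16 x [-5.1 11. ] z 118.0
handle y 0.175 x [-4.8 10.8] z 118.0
handle y 0.19 x [-4.6 10.6] z 118.0
handle y 0.205 x [-4.3 10.3] z 118.1
handle y 0.22 x [-4.1 10.2] z 117.0
side 0.095 3 [  1.   98.6 105.1]
side 0.11 5 [  4.3 108.  114.1]
side 0.125 8 [ -0.  125.9 119.2]
side 0.14 11 [  3.  141.4 118.5]
side 0.155 43 [ -1.4 156.9 123.8]
side 0.17 16 [ -0.7 166.2 122.4]
side 0.185 12 [  2.  184.7 120.3]
side 0.2 10 [  1.2 199.8 121.6]
side 0.215 18 [ -0.  215.2 113. ]
scene 0.035 12 [  2.   34.3 106.8]
scene 0.05 12 [  3.4  51.  106.7]
scene 0.065 13 [  2.8  64.5 107.2]
scene 0.08 15 [  5.4  80.9 107.1]
scene 0.095 11 [  4.3  94.7 108.5]
scene 0.11 12 [  3.7 111.3 107.2]
scene 0.125 25 [ 10.2 124.4 113.3]
scene 0.14 20 [ 13.5 138.9 116. ]
scene 0.155 3 [ 24.1 152.7 115.9]
scene 0.17 13 [ 10.9 172.  106.9]
scene 0.185 24 [ 10.1 184.7 113.2]
scene 0.2 21 [ 10.2 199.7 114. ]
scene 0.215 19 [  9.4 214.1 113.8]
```

```bash
python3 -m crank '[0,0,20,0,0, 0,0,35,0,0, 0,0,42,0,0, 0,0,42,0,0, 0,0,42,0,0, -10,0,42,0,0, -15,0,42,0,0, -15,0,42,0,0, -15,0,42,0,0, -15,0,42,0,0]'
python3 - <<'E'
from h import *
print(status.state()['tool_pos'])
p,d,c=grab('wrist');X=cloud(d,c);m=np.zeros((400,640),bool);m[150:330,305:340]=1;q=X[m&(d>0)];q=q[q[:,2]>.05];print('handle top',np.percentile(q[:,2],[10,50,90]))
E
```

```text
time: 7.9
tool_pos: [0.4433, 0.0793, 0.0574]
tool_rot: [0.0, 0.602, 0.799, 0.0]
contact_force: [0.8, -0.0, -1.0]
gripper_width: 0.216
[0.44334423 0.07928243 0.05742474]
handle top [0.07500088 0.07576649 0.07651672]
```

```bash
python3 -m crank '[-5,0,0,0,0, -10,0,0,0,0, -15,0,0,0,0, -20,0,0,0,0, -25,0,0,0,0, -30,0,0,0,0, -35,0,0,0,0, -40,0,0,0,0, -40,0,0,0,0, -40,0,0,0,0]'
```

```text
time: 8.95
tool_pos: [0.4543, 0.0408, 0.0573]
tool_rot: [-0.0, 0.602, 0.799, 0.0]
contact_force: [0.7, 0.1, -1.3]
gripper_width: 0.216
```

```bash
python3 -m crank '[0,0,-5,0,0, 0,0,-12,0,0, -1,0,-20,0,0, -3,0,-29,0,0, -5,0,-38,0,0, -8,0,-46,0,0, -11,0,-54,0,0, -15,0,-62,0,0, -20,0,-69,0,0, -20,0,-69,0,0]'
cat > chk.py <<'E'
from h import *
import sys
th=np.radians(16.1);ux=np.array([np.cos(th),np.sin(th)]);uy=np.array([-ux[1],ux[0]]);S=np.array([.480,-.0504]);H=S-.14*uy
s=status.state();print(s['tool_pos'],s['contact_force'],'tcp local from hinge',np.round((s['tool_pos'][:2]-H)@uy*1000,1))
def loc(P):return np.c_[(P[:,:2]-S)@ux,(P[:,:2]-H)@uy,P[:,2]]
for n in ['side','scene']:
    p,d,c=grab(n,n+sys.argv[1]+'.png');L=loc(cloud(d,c).reshape(-1,3));L=L[(d.ravel()>0)]
    for x0 in (-.08,.08):
        q=L[(np.abs(L[:,0]-x0)<.012)&(L[:,1]<.15)&(L[:,1]>-.12)&(L[:,2]>.085)&(L[:,2]<.23)]
        if len(q)>8:
            f=np.polyfit(*((q[:,1],q[:,2]) if np.ptp(q[:,1])>np.ptp(q[:,2]) else (q[:,2],q[:,1])),1)
            print(n,x0,len(q),'top of cover y,z',np.round(q[np.argmax(q[:,2]),1:]*1000),'angle',np.round(np.median(np.arctan2(q[:,2]-.07,q[:,1])),2), 'yrange',np.round(np.percentile(q[:,1],[3,97])*1000))
p,d,c=grab('wrist');L=loc(cloud(d,c).reshape(-1,3)).reshape(400,640,3);q=L[110:335,300:343][d[110:335,300:343]>0];q=q[q[:,2]>s['tool_pos'][2]+.005]
f=np.polyfit(q[:,1],q[:,2],1);print('handle top slope',f[0],'z range',np.percentile(q[:,2],[3,97]),'x',np.median(q[:,0]))
E
python3 chk.py a
```

```text
time: 9.95
tool_pos: [0.461, 0.0208, 0.128]
tool_rot: [0.001, 0.602, 0.798, 0.0]
contact_force: [1.1, 0.8, -2.2]
gripper_width: 0.22
[0.46102528 0.02075483 0.12796843] [ 1.12094348  0.81313071 -2.2351147 ] tcp local from hinge 213.6
side -0.08 32 top of cover y,z [116. 165.] angle 0.7 yrange [ 18. 116.]
side 0.08 31 top of cover y,z [117. 164.] angle 0.7 yrange [ 25. 118.]
scene -0.08 145 top of cover y,z [108. 155.] angle 0.69 yrange [ 15. 111.]
scene 0.08 185 top of cover y,z [110. 156.] angle 0.68 yrange [ 16. 111.]
handle top slope -0.0008196866152487087 z range [0.14385687 0.14637865] x 0.0025601535436811556
```

```bash
python3 -c "
import cv2,numpy as np
a=cv2.imread('pics/sidea.png')[120:270,250:450];b=cv2.imread('pics/scenea.png')[120:270,210:410]
cv2.imwrite('pics/c1.png',np.hstack([cv2.resize(i,None,fx=2,fy=2,interpolation=2) for i in (a,b)]))"
```

```text
(no output)
```

View pics/c1.png

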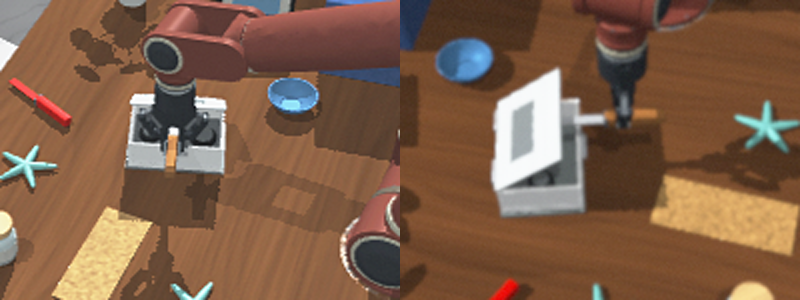

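Side and scene views both show the opener under the cover's edge and the cover up at about 0.65 rad, with the opener still level. I'll carry on along the arc.

```bash
python3 -m crank '[-6,0,-7,0,0, -11,0,-13,0,0, -17,0,-19,0,0, -23,0,-25,0,0, -31,0,-30,0,0, -38,0,-35,0,0, -46,0,-39,0,0, -53,0,-42,0,0, -61,0,-45,0,0, -70,0,-47,0,0]' && python3 -m crank '[-8,0,-2,0,0, -17,0,-3,0,0, -26,0,-3,0,0, -34,0,-3,0,0, -43,0,-2,0,0, -51,0,0,0,0, -60,0,2,0,0, -68,0,5,0,0, -76,0,9,0,0, -83,0,13,0,0]' && python3 chk.py b
```

```text
time: 11.1
tool_pos: [0.4794, -0.0463, 0.1736]
tool_rot: [0.0, 0.602, 0.799, 0.0]
contact_force: [-0.8, 1.1, -2.4]
gripper_width: 0.217
time: 12.1
tool_pos: [0.5017, -0.1243, 0.1599]
tool_rot: [-0.002, 0.602, 0.799, 0.002]
contact_force: [-5.6, 19.6, 3.8]
gripper_width: 0.217
[ 0.50172507 -0.12429995  0.15987874] [-5.59087251 19.61491912  3.77005988] tcp local from hinge 63.0
side -0.08 177 top of cover y,z [-61. 199.] angle 2.08 yrange [-72.  -8.]
side 0.08 170 top of cover y,z [-62. 201.] angle 2.09 yrange [-72.  -5.]
scene -0.08 132 top of cover y,z [-73. 190.] angle 2.11 yrange [-72. -13.]
scene 0.08 173 top of cover y,z [-71. 191.] angle 2.11 yrange [-71. -13.]
handle top slope -0.017416416102093664 z range [0.17570505 0.17879895] x 0.0017852163962215996
```

```bash
python3 -m crank '[20,0,0,0,0, 50,0,-10,0,0, 85,10,-10,0,0, 125,25,-10,0,0, 165,45,-10,0,0, 205,65,-10,5,0, 245,85,0,10,0, 285,105,10,15,0, 320,120,25,20,0, 349,127,45,20,0]'; python3 -m crank '[0,0,10,0,0, 0,0,20,0,0, 0,0,30,0,0, 0,0,40,0,0, 0,0,50,0,0, 0,0,50,0,0, 0,0,50,0,0, 0,0,50,0,0, 0,0,50,0,0, 0,0,50,0,0]'
python3 - <<'E'
from h import *
s=status.state();print(s['tool_pos'],s['tool_rot'])
p,d,c=grab('wrist','w4.png');X=cloud(d,c);q=X[60:335,290:353].reshape(-1,3);q=q[q[:,2]>s['tool_pos'][2]+.008]
print(rect(q[:,:2]),np.percentile(q[:,2],[5,50,95]),np.polyfit(q[:,1],q[:,2],1))
for r in regions_of('wrist','mat')[:1]: print(r['confidence'],rect(onplane(r['region'],c,.004)))
E
```

```text
time: 13.25
tool_pos: [0.5295, 0.2473, 0.1157]
tool_rot: [0.001, 0.731, 0.682, 0.001]
contact_force: [1.1, 0.0, -1.6]
gripper_width: 0.217
time: 14.25
tool_pos: [0.5282, 0.2452, 0.0659]
tool_rot: [0.0, 0.731, 0.682, 0.0]
contact_force: [-0.2, 0.3, -1.2]
gripper_width: 0.218
[0.52823101 0.24518935 0.06587482] [2.33359341e-04 7.31341359e-01 6.82011412e-01 4.43053708e-04]
[531.5 267.   96.6  26.4  84.9] [0.08119749 0.08376891 0.10257738] [-0.01344122  0.08925247]
```

```bash
python3 -m crank '[0,0,20,0,0, 0,0,40,0,0, 0,0,50,0,0, 0,0,54,0,0, 0,0,57,0,0, 0,0,57,0,0, 0,0,57,0,0, 0,0,57,0,0, 0,0,57,0,0, 0,0,57,0,0]'; python3 -m crank '[0,0,0,0,25, 0,0,0,0,30, 0,0,0,0,40, 0,0,0,0,50, 0,0,0,0,50, 0,0,0,0,50, 0,0,-10,0,50, 0,0,-30,0,50, 0,0,-60,0,50, 0,0,-100,0,50]'
```

```text
time: 15.35
tool_pos: [0.5283, 0.2452, 0.0088]
tool_rot: [0.0, 0.731, 0.682, 0.001]
contact_force: [-0.2, -0.2, 0.2]
gripper_width: 0.22
time: 16.35
tool_pos: [0.5265, 0.2446, 0.1081]
tool_rot: [-0.001, 0.731, 0.682, -0.002]
contact_force: [-0.2, 0.6, -0.3]
gripper_width: 0.504
```

```bash
python3 -m crank '[0,0,-40,0,30, -10,0,-80,0,0, -40,0,-120,-5,0, -80,-2,-150,-10,0, -120,-3,-180,-15,0, -160,-4,-210,-20,0, -200,-5,-240,-20,0, -240,-6,-260,-20,0, -275,-7,-270,-20,0, -285,-7,-270,-20,0]'
python3 -m crank '[0,0,0,0,0, 0,0,0,0,0, 0,0,0,0,0, 0,0,0,0,0, 0,0,0,0,0, 0,0,0,0,0, 0,0,0,0,0, 0,0,0,0,0, 0,0,0,0,0, 0,0,0,0,0]'
python3 - <<'E'
from h import *
th=np.radians(16.1);ux=np.array([np.cos(th),np.sin(th)]);uy=np.array([-ux[1],ux[0]]);S=np.array([.480,-.0504]);C=S-.07*uy
p,d,c=grab('wrist','w5.png');X=cloud(d,c)
print(status.state()['tool_pos'],status.state()['tool_rot'])
for nm in ['btn_large','btn_middle','btn_small','opener','mat']:
    for r in regions_of('wrist',nm)[:3]:
        P=X[r['region']&(d>0)];print(nm,round(r['confidence'],2),np.round(r['extent']),np.round(np.median(P,0),3),'local',np.round([(P[:,:2].mean(0)-C)@ux,(P[:,:2].mean(0)-C)@uy],3),rect(onplane(r['region'],c,.05)))
p,d,c=grab('scene','scene5.png');X=cloud(d,c)
for nm in ['mat','opener']:
    for r in regions_of('scene',nm)[:3]:
        P=X[r['region']&(d>0)];print(nm,round(r['confidence'],2),np.round(np.median(P,0),3),rect(onplane(r['region'],c,.015)),np.percentile(P[:,2],98))
a=cv2.imread('pics/w5.png');b=cv2.imread('pics/scene5.png')[200:260,320:430]
b=cv2.resize(b,None,fx=2,fy=2,interpolation=2);a[:120,420:]=b;cv2.imwrite('pics/c5.png',a)
E
```

```text
time: 17.35
tool_pos: [0.501, -0.0414, 0.3816]
tool_rot: [0.003, 0.603, 0.798, 0.001]
contact_force: [-0.2, 0.5, -0.7]
gripper_width: -0.004
time: 18.35
tool_pos: [0.501, -0.0388, 0.3784]
tool_rot: [0.0, 0.602, 0.799, 0.0]
contact_force: [0.5, 0.2, -0.8]
gripper_width: 0.005
[ 0.50101909 -0.03878523  0.37832646] [8.15603181e-06 6.01856306e-01 7.98604399e-01 3.58948244e-05]
btn_large 0.57 [266. 207.  24.  25.] [ 0.446 -0.131  0.05 ] local [-0.055  0.002] [ 446.1 -132.1   37.6   39.5   14. ]
btn_large 0.21 [342. 207.  18.  16.] [ 0.55  -0.101  0.05 ] local [0.054 0.001] [ 550.8 -101.4   24.6   25.8   16.5]
btn_middle 0.6 [343. 205.  20.  17.] [ 0.551 -0.101  0.05 ] local [0.054 0.001] [ 550.8 -101.4   27.5   28.8   16.5]
btn_small 0.45 [302. 205.  16.  16.] [ 0.499 -0.116  0.05 ] local [-0.     0.001] [ 498.7 -116.2   22.3   21.8   61.6]
opener 0.71 [488. 258.  81.  74.] [ 0.798 -0.126  0.021] local [ 0.291 -0.096] [ 793.4 -123.1   19.7  180.    64.3]
opener 0.61 [374.  21.  24.  41.] [0.524 0.15  0.017] local [0.098 0.25 ] [521.1 143.   49.3  14.7  86.6]
mat 0.63 [374.  38.  94.  76.] [0.533 0.136 0.005] local [0.097 0.237] [520.2 134.4  92.4  91.9  86.7]
mat 0.23 [268. 207.  30.  27.] [ 0.446 -0.131  0.05 ] local [-0.055  0.001] [ 446.7 -131.4   40.8   38.8   60.5]
mat 0.2 [374.  21.  24.  42.] [0.524 0.15  0.017] local [0.097 0.25 ] [520.7 142.5  50.   15.2  87.6]
mat 0.56 [0.539 0.206 0.003] [535.1 213.6 237.9 100.7  86.9] 0.007138222158086537
mat 0.22 [ 0.554 -0.1    0.048] [ 532.5 -110.8   28.    27.5   64.7] 0.051925361118798155
opener 0.95 [ 0.813 -0.129  0.015] [ 819.5 -132.6   26.   188.7   65.8] 0.02369382401975781
opener 0.87 [0.531 0.242 0.018] [526.6 220.  189.6  32.5  86.6] 0.02828366830708315
opener 0.7 [0.247 0.446 0.015] [227.6 434.7 190.4  31.5  35.7] 0.0247498732259774
```

View pics/c5.png

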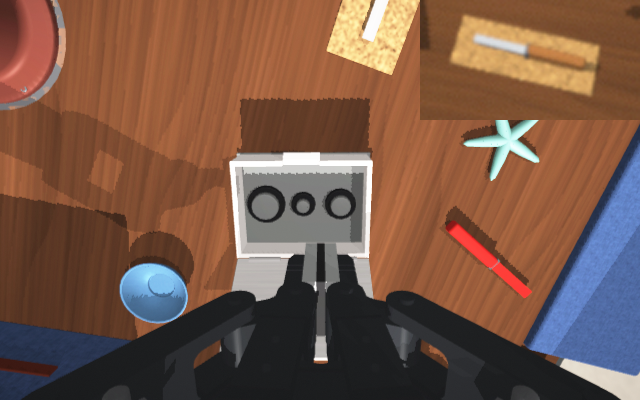

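Scene and wrist views show the opener lying on the mat and the cover back. The buttons are large at (266,204), small at (302,204) and middle at (341,204). Large comes first.

```bash
python3 -m crank '[-15,-15,40,0,0, -30,-30,80,0,0, -45,-45,120,0,0, -60,-60,160,0,0, -74,-78,200,0,0, -74,-78,235,0,0, -74,-78,270,0,0, -74,-78,295,0,0, -74,-78,308,0,0, -74,-78,308,0,0]'
python3 -m crank '[0,0,8,0,0, 0,0,14,0,0, 0,0,18,0,0, 0,0,20,0,0, 0,0,21,0,0, 0,0,22,0,0, 0,0,23,0,0, 0,0,24,0,0, 0,0,24,0,0, 0,0,24,0,0]'
```

```text
time: 19.8
tool_pos: [0.4451, -0.1308, 0.0685]
tool_rot: [-0.002, 0.602, 0.799, -0.0]
contact_force: [0.1, -0.4, 0.9]
gripper_width: -0.001
time: 20.8
tool_pos: [0.4466, -0.1314, 0.0465]
tool_rot: [0.0, 0.602, 0.799, 0.0]
contact_force: [-1.3, 0.2, 2.4]
gripper_width: -0.003
```

```bash
python3 -m crank '[0,0,0.5,0,0, 0,0,1,0,0, 0,0,1.5,0,0, 0,0,2,0,0, 0,0,2.5,0,0, 0,0,3,0,0, 0,0,3,0,0, 0,0,3,0,0, 0,0,3,0,0, 0,0,3,0,0]'
```

```text
time: 21.8
tool_pos: [0.4466, -0.1314, 0.0439]
tool_rot: [-0.0, 0.602, 0.799, 0.0]
contact_force: [-3.0, 1.9, 8.1]
gripper_width: 0.002
```

Bottomed (8 N, past the 4 N spring). Now the middle-sized one.

```bash
python3 -m crank '[0,0,-15,0,0, 0,0,-30,0,0, 0,0,-38,0,0, 0,25,-38,0,0, 0,55,-38,0,0, 0,85,-38,0,0, 0,110,-38,0,0, 0,110,-38,0,0, 0,110,-38,0,0, 0,110,-38,0,0]'
python3 -m crank '[0,0,12,0,0, 0,0,24,0,0, 0,0,29,0,0, 0,0,31,0,0, 0,0,33,0,0, 0,0,35,0,0, 0,0,37,0,0, 0,0,38,0,0, 0,0,38,0,0, 0,0,38,0,0]'
```

```text
time: 22.8
tool_pos: [0.551, -0.1011, 0.0805]
tool_rot: [-0.001, 0.602, 0.799, -0.0]
contact_force: [-0.4, 0.2, 0.8]
gripper_width: -0.002
time: 23.8
tool_pos: [0.5524, -0.1012, 0.044]
tool_rot: [0.0, 0.602, 0.799, -0.0]
contact_force: [-2.8, -0.2, 4.7]
gripper_width: 0.005
```

```bash
python3 -m crank '[0,0,0.5,0,0, 0,0,1,0,0, 0,0,1,0,0, 0,0,1,0,0, 0,0,1,0,0, 0,0,1,0,0, 0,0,1,0,0, 0,0,1,0,0, 0,0,1,0,0, 0,0,1,0,0]'
python3 -m crank '[0,0,-15,0,0, 0,0,-30,0,0, 0,0,-39,0,0, 0,-20,-39,0,0, 0,-40,-39,0,0, 0,-55,-39,0,0, 0,-55,-39,0,0, 0,-55,-39,0,0, 0,-55,-39,0,0, 0,-55,-39,0,0]'
python3 -m crank '[0,0,12,0,0, 0,0,24,0,0, 0,0,29,0,0, 0,0,31,0,0, 0,0,33,0,0, 0,0,35,0,0, 0,0,37,0,0, 0,0,39,0,0, 0,0,39,0,0, 0,0,39,0,0]'
```

```text
time: 24.8
tool_pos: [0.5525, -0.1012, 0.0439]
tool_rot: [0.0, 0.602, 0.799, -0.0]
contact_force: [-5.1, 1.7, 10.7]
gripper_width: 0.003
time: 25.8
tool_pos: [0.5, -0.1161, 0.0815]
tool_rot: [0.0, 0.602, 0.799, 0.0]
contact_force: [-0.1, -0.7, 0.5]
gripper_width: 0.0
time: 26.8
tool_pos: [0.4995, -0.1163, 0.0439]
tool_rot: [-0.0, 0.602, 0.799, -0.0]
contact_force: [-6.7, 3.4, 11.1]
gripper_width: 0.001
```

All three bottomed at z = 43.9 mm. I'll retreat upward and verify.

```bash
python3 -m crank '[0,0,-20,0,0, 0,0,-50,0,0, 20,0,-90,0,0, 40,0,-130,0,0, 60,0,-170,0,0, 78,0,-210,0,0, 78,0,-250,0,0, 78,0,-290,0,0, 78,0,-310,0,0, 78,0,-310,0,0]'
python3 -m crank '[0,0,0,0,0, 0,0,0,0,0, 0,0,0,0,0, 0,0,0,0,0, 0,0,0,0,0, 0,0,0,0,0, 0,0,0,0,0, 0,0,0,0,0, 0,0,0,0,0, 0,0,0,0,0]'
python3 chk.py z 2>&1 | head -6
python3 - <<'E'
from h import *
p,d,c=grab('wrist','w6.png');X=cloud(d,c)
for nm in ['btn_large','btn_middle','btn_small']:
    for r in regions_of('wrist',nm)[:3]:
        P=X[r['region']&(d>0)];print(nm,round(r['confidence'],2),np.round(np.median(P,0),4))
p,d,c=grab('scene','scene6.png');X=cloud(d,c)
for nm in ['opener','star1','candle','dish','frame','books']:
    for r in regions_of('scene',nm)[:3]:
        P=X[r['region']&(d>0)];print(nm,round(r['confidence'],2),np.round(np.median(P,0),3),np.round(np.percentile(P[:,2],98),4))
a=cv2.imread('pics/scene6.png');cv2.imwrite('pics/c6.png',cv2.resize(a[130:330,140:500],None,fx=2,fy=2,interpolation=2))
E
```

```text
time: 27.8
tool_pos: [0.4794, -0.0416, 0.3569]
tool_rot: [0.004, 0.602, 0.799, 0.002]
contact_force: [-0.6, 0.1, -0.0]
gripper_width: -0.004
time: 28.8
tool_pos: [0.4778, -0.0412, 0.3524]
tool_rot: [0.0, 0.602, 0.799, 0.0]
contact_force: [0.3, -0.0, 0.2]
gripper_width: 0.002
[ 0.4778081  -0.041231    0.35236328] [ 0.34399767 -0.01991244  0.15661357] tcp local from hinge 149.4
side -0.08 176 top of cover y,z [-66. 199.] angle 2.08 yrange [-70.  -7.]
side 0.08 174 top of cover y,z [-66. 199.] angle 2.07 yrange [-71.  -4.]
scene -0.08 135 top of cover y,z [-69. 193.] angle 2.11 yrange [-73. -13.]
scene 0.08 184 top of cover y,z [-69. 191.] angle 2.11 yrange [-70. -10.]
handle top slope 0.4822246174146925 z range [0.36067138 0.42132804] x 0.0017750450049316613
btn_large 0.75 [ 0.4465 -0.1315  0.05  ]
btn_middle 0.65 [ 0.5498 -0.1014  0.0501]
btn_middle 0.4 [ 0.4463 -0.1318  0.0501]
btn_small 0.58 [ 0.4982 -0.1167  0.0496]
opener 0.83 [ 0.817 -0.132  0.014] 0.023
opener 0.63 [0.239 0.442 0.014] 0.0239
star1 0.94 [0.768 0.052 0.013] 0.0179
star1 0.8 [0.33  0.262 0.013] 0.0189
candle 0.9 [0.734 0.271 0.081] 0.0868
dish 0.97 [ 0.285 -0.335  0.018] 0.0368
dish 0.71 [0.54  0.201 0.003] 0.0073
frame 0.91 [ 0.475 -0.536  0.067] 0.1408
books 0.83 [0.46  0.535 0.043] 0.0476
```

View pics/c6.png

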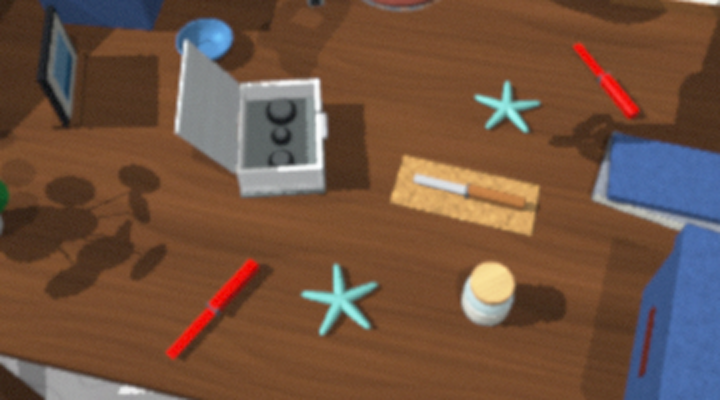

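The picture shows the cover folded back at (210,105), the buttons up, the opener flat on its mat at (470,190), and the bystanders where they were.

```bash
python3 -c "
from plant import order;print(order.job_done())"
```

```text
the job is handed in; nothing more can be done
None
```

The job is done and handed in at about 29 s of the 64 s allowed; the hand-in gives no verdict. I levered the cover up with the opener and pushed it to its stop with the blade tip. I then laid the opener back on its mat and pressed the large, middle and small buttons in that order.

**Button presses:** each button was pressed until the force rose well above its 4 N spring, to 8.1, 10.7 and 11.1 N. Each stopped with the fingertips 43.9 mm above the table, 6 mm below the 50 mm button tops.

**Last checks:**
- **Cover:** it measured about 2.07–2.11 rad in the two fixed cameras.
- **Buttons:** all three tops are back at about 50 mm.
- **Opener:** it lies flat on its mat in the last picture. The network missed it in that frame but had found it there after release.
- **Bystanders:** star, candle, dish, frame and books positions changed by no more than about 6 mm, which is within measuring noise.
- **Robot:** it is clear of everything.

The side camera read a few millimetres differently from the scene camera throughout. That did not affect the work.

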